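Park a slicer gauge plate in the first slot that accepts it

ROBOT

A 7-joint arm with a two-finger parallel gripper is mounted at the origin on the work surface. World frame = base frame: x ahead of the robot, y to its left, z up, the work surface at z = 0. Lengths are in m, angles in rad, forces in N, time in s.
With the tool pointing down it reaches from about 0.4 to 0.9 m from the base axis. Payload 5.6 kg.
Tool frame: the origin (TCP) lies midway between the tips of the shut fingers; the grasp point (between the pads) lies 19 mm behind it; y points along the fingers, z is the direction in which the jaws open and shut, and the axes are right-handed (so a half turn about y gives the same grasp; the last joint's range is limited). The gripper opens to 92 mm and grips with 3 to 60 N. Pads are 20 mm wide; open, the fingers measure 128 mm over their backs; the gripper's body (75 mm by 189 mm) begins 69 mm behind the grasp point.
Start: joints at [-1.359, 0.468, -0.012, 1.603, 0.006, 1.071, -0.056], TCP at [0.164, 0.629, 0.215] pointing down, gripper open.
Joint ranges: [-2.53, 2.53], [-0.31, 2.02], [-1.57, 1.55], [0.28, 2.44], [-1.29, 4.43], [0.15, 1.84], [-2.92, 2.92]. Speed limits (rad/s): [2.57, 2.57, 3.14, 3.14, 3.14, 3.14, 3.14].

INTERFACE

Orientations are given as a 3x3 rotation matrix whose columns are the frame's x, y, z axes.
In Python, from station import env, effector, solver, viewer, workorder, search_frame, tip_of gives the robot as it stands. Calls block until the motion is done:
- env.reach(position, orientation): joint-space move of the TCP to a pose.
- env.movel(position, frame=None, rate=0.15): straight line of the TCP; frame=None keeps the orientation; rate is the mean speed in m/s.
- env.goto_joints(angles): joint-space move.
- effector.release() and effector.grasp(squeeze=None): open the fingers fully, or close them until they stop; squeeze is the grip in N (None keeps the last).
- env.pause(seconds).
- solver.inverse_kinematics(position, orientation): joint angles nearest the present ones, or None.
- env.sense(): the state.
- viewer.read_camera(name): name is "scene" or "side" or "wrist"; returns (picture, depth): 480x640x3 uint8, red, green, blue; 480x640 float32, m along the optical axis (not along the pixel's ray), 0 where there is no reading.
- viewer.camera_info(name): a dict with "intrinsics" (3x3 intrinsics, pixels), "eye" and "rotation" of the camera in the world; the wrist camera has in their place "T_tool_cam" (4x4, takes a point from camera to tool coordinates, whose origin is the TCP and whose axes are the tool frame's). Camera axes: x right, y up, looking along -z (the intrinsics and any distortion apply to the point x, -y, -z); pixel columns grow to the right and rows downward; lengths in m; the calibration is good to about 2 mm. The wrist camera is an equidistant fisheye: a pixel r from the principal point sees the ray r / f radians off the axis. A picture is of the moment at which its call begins: read the wrist's pose just before it. camera_info takes no time and is no camera call.
A pose or a line that the arm cannot do raises env.PlanningError and nothing moves.
- workorder.finish_job(): hands the job in, once; it reports no verdict.
Trained networks look in the newest picture that a camera, given by its name, has taken for a name from the list of things; names that differ only in an ending like _2 or _b are one class to them, and where a whole thing is asked for, a point or a joint stands for the part that bears it (a point fixed in the world has none). Each returns a list of dicts, best first, with "score" (0 to 1); they miss things now and then, are a little off and sometimes report something else, mostly with a low value. They report only what shows in the picture. A call takes as long as a camera call.
- search_frame(camera, name): "at" ([x, y, z] in m, in world coordinates, good to about 4 mm: the middle of the surface that is visible of it).
- tip_of(camera, name): "at" ([x, y, z] in m, in world coordinates, good to about 4 mm: a listed point, or the origin of a listed thing).
The state is a dict: "t": time; "joint_positions": joint angles; "joint_velocities": joint speeds; "tau": joint torques, N m; "ee_pos": TCP position; "tcp_rot": TCP orientation; "wrist_force": force on the tool from outside, world axes, zero at the start; "moment": the same for the moment, N m; "gripper_width": finger opening in m.
Only numpy, scipy, OpenCV 4.12 (cv2) and the standard library are available. Lean on these libraries where they do the work, as an engineer would, in place of code of your own. Each camera call takes 0.05 s, during which the arm holds its last target. There are 200 camera calls.

TASK

Take the gauge plate standing in the pink-marked bay of the white rack and find its size on the grey sprung slot block: starting with the narrowest slot, next to the red stripe, try its blade gently at each slot in turn, skipping none, until the first one accepts it, and leave it standing there, pushed fully home on its shoulder and let go. Only feel for the fit, never press or knock the plate hard against the block so that its springs bottom out, and leave the other two plates and everything else on the bench where they are.

Things in the scene. Friction and masses are not known exactly. Their poses are not given: they have to be found in the camera images.
- ladder: grey slot block, 74 (x) x 150 (y) x 40 mm, floating 10 mm over the bench on springs, so its top is at 50 mm; turned up to 0.3 rad; origin at bench level under its centre, z up. Five slots right through it, 50 mm long along x, at y = -52, -26, 0, 26, 52 mm, narrowest first, edges broken by 0.6 mm. A red stripe marks the narrow (-y) end. Slides only straight down.
- slot_1 (a point): centre of the mouth of the narrowest slot, on the block's top, 50 mm above the bench; it takes none of the plates. Slots 1 to 5 are 4.0, 6.8, 9.6, 12.4 and 15.2 mm wide (along the block's y). Pressed on its top, the block starts to sink at about 3 N, yields 1.8 N per mm and bottoms after 10 mm (21 N)
- slot_2 (a point): centre of the mouth of the second slot. A blade has 1.4 mm of play in all in the first slot that accepts it and is 1.4 mm too thick for the one before
- slot_3 (a point): centre of the mouth of the third slot. When home, a plate's shoulder (its origin) rests on the block's top at the slot's mouth
- slot_4 (a point): centre of the mouth of the fourth slot
- slot_5 (a point): centre of the mouth of the widest slot
- rack: white plastic rack, fixed to the bench, 74 (x) x 190 (y) x 40 mm high, turned up to 0.3 rad; origin at the centre of its underside. Three bays (50 x 16.8 mm, open above) at y = -65 (painted pink), 10 and 65 mm hold one plate each, shoulder on the rack's top, plate axes along the rack's.
- pink_bay (a point): centre of the mouth of the pink-marked bay, on the rack's top, 40 mm above the bench
- plate_a: gauge plate, one of three look-alikes (a, b, c), 80 to 170 g. Blue grip 40 (x) x 22 (y) x 32 mm (z) on a steel blade 44 mm wide (x) that hangs 30 mm below it. Origin: middle of the grip's underside (shoulder); z up, y across the thickness. Blade thickness differs from plate to plate (5 to 11.5 mm, unmarked); the blade sits up to 3 mm off the grip's centre in y, either way.
- plate_b: look-alike gauge plate, described under plate_a
- plate_c: look-alike gauge plate, described under plate_a
- spray: pink spray bottle, 90 mm across, 195 mm high, bystander; origin under its centre
- jar: white plastic jar, 72 mm across, 95 mm high, bystander; origin under its centre
- jug: clear plastic jug, 90 mm across, 100 mm high, bystander; origin under its centre
- marker: marker pen with a red cap, 130 mm long, 14 mm thick, lying, bystander; origin under its middle
- dish: closed clear dish, 56 mm across, 14 mm high, bystander; origin under its centre
- amber: small amber bottle, 44 mm across, 75 mm high, bystander; origin under its centre

How it is judged:
On the way, in this order (a step that is already met when the one before it is completed fails the run):
1. a plate is lifted clear of the rack (height (world z) of any of plate_a, plate_b, plate_c above 0.077 m), for 0.1 s.
2. its blade has been tried on the narrowest slot ((((y of plate_a in the frame of ladder between -0.061 and -0.043 m and x of plate_a in the frame of ladder between -0.015 and 0.015 m) and contact force between plate_a and ladder above 0.8 N and z of plate_a in the frame of ladder between 0.073 and 0.09 m) or ((y of plate_b in the frame of ladder between -0.061 and -0.043 m and x of plate_b in the frame of ladder between -0.015 and 0.015 m) and contact force between plate_b and ladder above 0.8 N and z of plate_b in the frame of ladder between 0.073 and 0.09 m) or ((y of plate_c in the frame of ladder between -0.061 and -0.043 m and x of plate_c in the frame of ladder between -0.015 and 0.015 m) and contact force between plate_c and ladder above 0.8 N and z of plate_c in the frame of ladder between 0.073 and 0.09 m))), for 0.04 s.
3. then on the second slot: it enters there, or is stopped by it ((((y of plate_a in the frame of ladder between -0.031 and -0.021 m and x of plate_a in the frame of ladder between -0.015 and 0.015 m) and z of plate_a in the frame of ladder below 0.066 m) or ((y of plate_b in the frame of ladder between -0.035 and -0.017 m and x of plate_b in the frame of ladder between -0.015 and 0.015 m) and contact force between plate_b and ladder above 0.8 N and z of plate_b in the frame of ladder between 0.073 and 0.09 m) or ((y of plate_c in the frame of ladder between -0.035 and -0.017 m and x of plate_c in the frame of ladder between -0.015 and 0.015 m) and contact force between plate_c and ladder above 0.8 N and z of plate_c in the frame of ladder between 0.073 and 0.09 m))), for 0.04 s.
4. it is fully home if the second slot took it; else it has been tried on the third slot: it enters there, or is stopped by it ((((y of plate_a in the frame of ladder between -0.031 and -0.021 m and x of plate_a in the frame of ladder between -0.015 and 0.015 m) and z of plate_a in the frame of ladder below 0.0525 m and angle between plate_a's own z axis and vertical below 0.09 rad) or ((y of plate_b in the frame of ladder between -0.005 and 0.005 m and x of plate_b in the frame of ladder between -0.015 and 0.015 m) and z of plate_b in the frame of ladder below 0.066 m) or ((y of plate_c in the frame of ladder between -0.009 and 0.009 m and x of plate_c in the frame of ladder between -0.015 and 0.015 m) and contact force between plate_c and ladder above 0.8 N and z of plate_c in the frame of ladder between 0.073 and 0.09 m))), for 0.04 s.
At the end, for the whole second after the job is handed in: the plate that stood in the pink bay stands at rest in the narrowest slot that accepts it, within 5 mm of that slot's centre across and 15 mm along, shoulder within 2.5 mm of the block's top, upright within 5 degrees; the other two plates are within 12 mm of where they were, not in the pink bay (((((y of plate_a in the frame of ladder between -0.031 and -0.021 m and x of plate_a in the frame of ladder between -0.015 and 0.015 m) and z of plate_a in the frame of ladder below 0.0525 m and angle between plate_a's own z axis and vertical below 0.09 rad) and linear speed of plate_a below 0.02 m/s and horizontal distance between each of plate_b, plate_c and pink_bay above 0.04 m and distance of each of plate_b, plate_c from where it was at the start of the episode below 0.012 m) or (((y of plate_b in the frame of ladder between -0.005 and 0.005 m and x of plate_b in the frame of ladder between -0.015 and 0.015 m) and z of plate_b in the frame of ladder below 0.0525 m and angle between plate_b's own z axis and vertical below 0.09 rad) and linear speed of plate_b below 0.02 m/s and horizontal distance between each of plate_a, plate_c and pink_bay above 0.04 m and distance of each of plate_a, plate_c from where it was at the start of the episode below 0.012 m) or (((y of plate_c in the frame of ladder between 0.021 and 0.031 m and x of plate_c in the frame of ladder between -0.015 and 0.015 m) and z of plate_c in the frame of ladder below 0.0525 m and angle between plate_c's own z axis and vertical below 0.09 rad) and linear speed of plate_c below 0.02 m/s and horizontal distance between each of plate_a, plate_b and pink_bay above 0.04 m and distance of each of plate_a, plate_b from where it was at the start of the episode below 0.012 m))); the robot touches nothing.
It fails at once if a plate is pressed or knocked against the slot block with more than 25 N (contact force between any of plate_a, plate_b, plate_c and ladder above 25 N).
It fails at once if more than one plate is displaced by over 15 mm (distance of each of plate_a, plate_b from where it was at the start of the episode above 0.015 m or distance of each of plate_a, plate_c from where it was at the start of the episode above 0.015 m or distance of each of plate_b, plate_c from where it was at the start of the episode above 0.015 m).
It fails at once if a bystander is displaced by over 25 mm (distance of any of spray, jar, jug, marker, dish, amber from where it was at the start of the episode above 0.025 m).
It also fails if it takes over 72 s, if anything falls off the work surface, if the arm or the gripper's body presses on something with over 40 N, if the wrist force passes 120 N, or if a joint passes its speed limit or range.

## Working session

There is one attempt and no reset: what is moved stays moved. The work goes in short steps, each a Python script; the robot and the scene stay as the last script left them, time stands still between calls to the robot, and variables do not carry over. Pictures are saved under pics/ and viewed, about 8 in all and at most 12, crops included, and the job is handed in when it is done.

```bash
ls; mkdir -p pics
python3 - <<'E'
from station import *
import cv2,numpy as np
s=env.sense();print(s['t'],s['ee_pos'],s['tcp_rot'],s['gripper_width'],s['wrist_force'])
for c in ['scene','side']:
    p,d=viewer.read_camera(c);cv2.imwrite(f'pics/{c}0.png',p[:,:,::-1]);np.save(f'{c}d.npy',d);np.save(f'{c}p.npy',p)
    i=viewer.camera_info(c);print(c,i)
    for n in ['ladder','slot_1','slot_2','slot_3','slot_4','slot_5','rack','pink_bay','plate_a','spray','jar','jug','marker','dish','amber']:
        print(n,[(np.round(r['at'],3).tolist(),round(r['score'],2)) for r in tip_of(c,n)][:4])
E
```

```text
pics
0.0 [0.16373189 0.62842151 0.21362376] [[ 9.67706897e-01 -3.09884031e-04  2.52077896e-01]
 [-2.52078046e-01 -1.75993251e-03  9.67705307e-01]
 [ 1.43763664e-04 -9.99998403e-01 -1.78121379e-03]] 0.09197425931170161 [-1.87639338 -0.25932569 -0.35286311]
scene {'intrinsics': array([[596.17491687,   0.        , 331.47040526],
       [  0.        , 596.17491687, 238.0023956 ],
       [  0.        ,   0.        ,   1.        ]]), 'eye': array([1.32124272, 0.10279376, 0.76008551]), 'rotation': array([[-0.11811381, -0.6851671 ,  0.71874555],
       [ 0.99299818, -0.08008611,  0.08683801],
       [-0.00193701,  0.72396979,  0.68982896]])}
ladder [([0.496, -0.182, 0.002], 0.97)]
slot_1 [([0.499, -0.131, 0.053], 0.9), ([0.491, -0.21, 0.047], 0.82), ([0.494, -0.156, 0.052], 0.76), ([0.734, 0.309, 0.0], 0.72)]
slot_2 [([0.499, -0.131, 0.053], 0.9), ([0.491, -0.21, 0.047], 0.82), ([0.494, -0.156, 0.052], 0.76), ([0.734, 0.309, 0.0], 0.72)]
slot_3 [([0.499, -0.131, 0.053], 0.9), ([0.491, -0.21, 0.047], 0.82), ([0.494, -0.156, 0.052], 0.76), ([0.734, 0.309, 0.0], 0.72)]
slot_4 [([0.499, -0.131, 
[... 1694 characters left out ...]
.85), ([0.493, -0.159, 0.048], 0.84), ([0.496, -0.239, 0.051], 0.76), ([0.5, -0.177, 0.048], 0.74)]
slot_5 [([0.493, -0.131, 0.048], 0.85), ([0.493, -0.159, 0.048], 0.84), ([0.496, -0.239, 0.051], 0.76), ([0.5, -0.177, 0.048], 0.74)]
rack [([0.484, 0.18, -0.001], 0.61)]
pink_bay [([0.477, 0.116, 0.036], 0.64), ([0.496, -0.18, 0.001], 0.57)]
plate_a [([0.478, 0.116, 0.041], 0.6), ([0.479, 0.247, 0.037], 0.58), ([0.484, 0.194, 0.035], 0.56)]
spray [([0.735, -0.297, 0.003], 0.69), ([0.483, 0.184, -0.001], 0.39)]
jar [([0.73, 0.308, -0.003], 0.83)]
jug [([0.778, 0.151, 0.0], 0.79)]
marker [([0.534, -0.007, 0.001], 0.76)]
dish [([0.434, 0.012, -0.0], 0.59)]
amber [([0.718, -0.005, -0.003], 0.83)]
```

View pics/scene0.png

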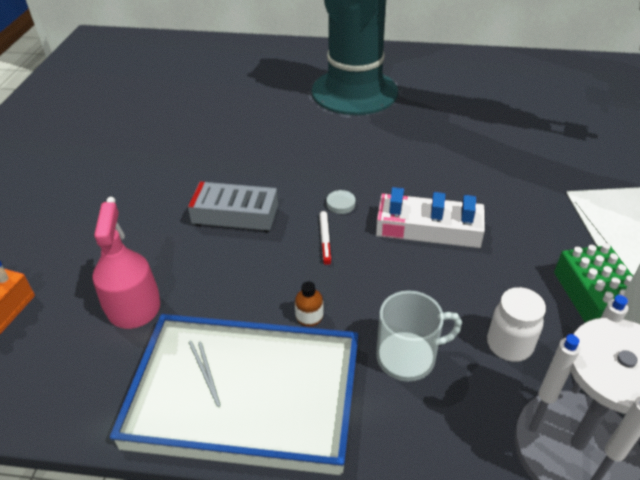

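View pics/side0.png

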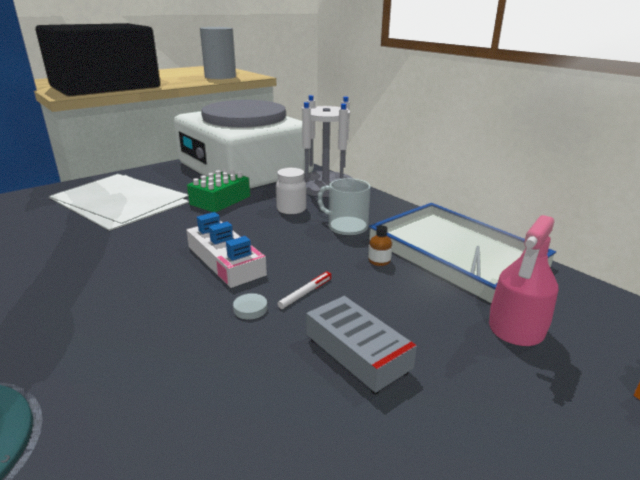

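The scene picture shows the block at (235,205) with its red stripe on the left (-y) end. The rack is at (430,220), with the pink bay and its plate at its left end (395,200). The networks agree with this, so next I look from the wrist.

```bash
cat > h.py <<'E'
from station import *
import cv2,numpy as np
def R(yaw,flip=1):
    z=flip*np.array([np.cos(yaw),np.sin(yaw),0]);y=np.array([0,0,-1.]);return np.c_[np.cross(y,z),y,z]
WI=viewer.camera_info('wrist')
def shot(tag):
    s=env.sense();p,d=viewer.read_camera('wrist')
    np.savez(tag,p=p,d=d,pos=s['ee_pos'],rot=s['tcp_rot']);cv2.imwrite(f'pics/{tag}.png',p[:,:,::-1])
    return p,d,np.array(s['ee_pos']),np.array(s['tcp_rot'])
def rays(uv):
    K=WI['intrinsics'];v=(np.atleast_2d(uv)-[K[0,2],K[1,2]])/[K[0,0],K[1,1]]
    th=np.linalg.norm(v,axis=1)+1e-12
    k=np.sin(th)/th
    return np.c_[v[:,0]*k,-v[:,1]*k,-np.cos(th)]   # camera axes, unit
def toworld(pc,pos,rot):
    T=np.array(WI['T_tool_cam']);return (pc@T[:3,:3].T+T[:3,3])@np.array(rot).T+pos
def atz(uv,z,pos,rot):
    T=np.array(WI['T_tool_cam']);r=rays(uv)@T[:3,:3].T@np.array(rot).T;o=T[:3,3]@np.array(rot).T+pos
    return o+r*((z-o[2])/r[:,2])[:,None]
def pix(P,pos,rot):
    T=np.array(WI['T_tool_cam']);c=((np.atleast_2d(P)-pos)@np.array(rot)-T[:3,3])@T[:3,:3]
    K=WI['intrinsics'];v=np.c_[c[:,0],-c[:,1],-c[:,2]];rr=np.hypot(v[:,0],v[:,1]);th=np.arctan2(rr,v[:,2])
    return v[:,:2]/(rr[:,None]+1e-12)*th[:,None]*[K[0,0],K[1,1]]+[K[0,2],K[1,2]]
E
python3 - <<'E'
from h import *
print(WI)
for f in (1,-1):
    for P in ([.477,.12,.22],[.496,-.18,.22]):print(f,solver.inverse_kinematics(P,R(0,f)))
s=env.sense();q=[solver.inverse_kinematics([.477,.15,.22],R(0,f)) for f in (1,-1)]
f=[1,-1][int(np.argmin([abs(x[6]) if x is not None else 9 for x in q]))];print('flip',f)
env.reach([.477,.15,.24],R(0,f));shot('w1')
for n in ['plate_a','pink_bay','rack']:print(n,[(np.round(r['at'],4).tolist(),round(r['score'],2)) for r in tip_of('wrist',n)][:4])
env.reach([.496,-.18,.24],R(0,f));shot('w2')
for n in ['ladder','slot_1']:print(n,[(np.round(r['at'],4).tolist(),round(r['score'],2)) for r in tip_of('wrist',n)][:6])
print(env.sense()['t'])
cv2.imwrite('pics/w12.png',np.hstack([cv2.imread('pics/w1.png')[:,:],cv2.imread('pics/w2.png')])[:, :])
a=np.hstack([cv2.imread('pics/w1.png'),cv2.imread('pics/w2.png')]);cv2.imwrite('pics/w12.png',cv2.resize(a,(800,300)))
E
```

```text
{'intrinsics': array([[371.64829954,   0.        , 321.57092197],
       [  0.        , 371.64829954, 242.16137633],
       [  0.        ,   0.        ,   1.        ]]), 'T_tool_cam': array([[-5.91581079e-05, -9.66561490e-01, -2.56434949e-01,
        -7.21413076e-02],
       [ 1.71390508e-04,  2.56434935e-01, -9.66561480e-01,
        -1.69768817e-01],
       [ 9.99999984e-01, -1.01130464e-04,  1.50489259e-04,
         9.76158396e-04],
       [ 0.00000000e+00,  0.00000000e+00,  0.00000000e+00,
         1.00000000e+00]])}
1 [-0.79630915  0.19882999  0.55055914  2.00476281 -0.12556411  0.97045987
 -0.18339317]
1 [-0.43160928  0.32393288  0.87797166  1.93861051 -0.29311498  1.01151346
  0.57878129]
-1 [-0.39668755  0.19174569  0.09289056  1.98121422 -0.02143791  0.96954662
  2.84823089]
-1 [-0.7083677   0.57377344  1.36426092  1.94954802 -0.62318697  1.14398427
 -2.23445503]
flip 1
plate_a [([0.4798, 0.2484, 0.0377], 0.97), ([0.4787, 0.1959, 0.0414], 0.92), ([0.4756, 0.117, 0.0368], 0.78)]
pink_bay [([0.477, 0.1197, 0.0404], 0.57)]
rack [([0.4808, 0.1789, 0.0002], 0.87)]
ladder [([0.4968, -0.1828, -0.0001], 0.89), ([0.4916, -0.1837, 0.0543], 0.46)]
slot_1 [([0.4943, -0.2067, 0.0509], 0.95), ([0.4936, -0.1827, 0.048], 0.87), ([0.495, -0.1308, 0.051], 0.83), ([0.4926, -0.2345, 0.0473], 0.58), ([0.4987, -0.1575, 0.0508], 0.56)]
5.2583
```

View pics/w12.png

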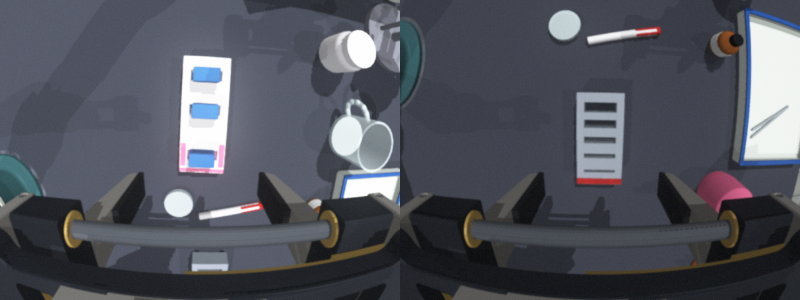

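The wrist view w1 (left half) shows the rack with three plates, the pink one at its bottom end (202,158). In w2 (right half) the block is at (600,138), with five slots widening away from the red stripe. I rectify both to metric tops.

```bash
cat >> h.py <<'E'
def ortho(tag,cx,cy,z,wx,wy,res=.00025):
    f=np.load(tag+'.npz');n,m=int(wx/res),int(wy/res)
    X,Y=np.meshgrid(cx+(np.arange(n)-n/2)*res,cy-(np.arange(m)-m/2)*res)
    uv=pix(np.c_[X.ravel(),Y.ravel(),np.full(X.size,z)],f['pos'],f['rot']).astype(np.float32)
    return cv2.remap(f['p'],uv[:,0].reshape(m,n),uv[:,1].reshape(m,n),cv2.INTER_CUBIC)
E
python3 - <<'E'
from h import *
for tag,c in (('w1',[.4,.56,.07,.29]),('w2',[.42,.58,-.29,-.08])):
    f=np.load(tag+'.npz');d=f['d'];v,u=np.mgrid[0:480,0:640];r=rays(np.c_[u.ravel(),v.ravel()]);
    pc=r/(-r[:,2:])*d.reshape(-1,1);w=toworld(pc,f['pos'],f['rot']);ok=(d.ravel()>0)&(w[:,0]>c[0])&(w[:,0]<c[1])&(w[:,1]>c[2])&(w[:,1]<c[3])&(v.ravel()<290)
    w=w[ok];h=np.histogram(w[:,2],bins=np.arange(-.01,.09,.005));print(tag,h[0].tolist())
    tops=[(.062,.08),(.035,.045)] if tag=='w1' else [(.044,.056)]
    for lo,hi in tops:
        s=w[(w[:,2]>lo)&(w[:,2]<hi)];print(lo,len(s),np.median(s[:,2]))
        if lo!=.062:print(cv2.minAreaRect((s[:,:2]*1000).astype(np.float32)))
        else:
            for y0 in (.117,.195,.247):
                q=s[abs(s[:,1]-y0)<.02];print(y0,np.median(q[:,2]),cv2.minAreaRect((q[:,:2]*1000).astype(np.float32)))
a=ortho('w1',.478,.18,.040,.1,.21);b=ortho('w2',.494,-.182,.05,.1,.21)
g=ortho('w1',.478,.18,.072,.1,.21)
cv2.imwrite('pics/o.png',cv2.resize(np.hstack([a,g,b]),(0,0),fx=.65,fy=.65,interpolation=cv2.INTER_AREA)[:,:,::-1]);print(a.shape)
E
```

```text
w1 [0, 9099, 4577, 15, 21, 18, 20, 27, 129, 6461, 3441, 57, 111, 44, 91, 145, 2952, 0, 0]
0.062 3148 0.07152990054212631
0.117 0.07149490192043692 ((477.2475280761719, 119.80155181884766), (22.47676658630371, 40.044185638427734), 87.91517639160156)
0.195 0.07153605278818956 ((482.8533935546875, 194.94821166992188), (22.4769344329834, 40.068939208984375), 87.44601440429688)
0.247 0.07156969988351258 ((484.4341735839844, 249.55673217773438), (22.559650421142578, 40.236183166503906), 87.02700805664062)
0.035 9902 0.03969347145391275
((481.62786865234375, 184.50534057617188), (191.10577392578125, 74.65599060058594), 87.22065734863281)
w2 [0, 9261, 4598, 17, 109, 88, 92, 196, 169, 204, 366, 5488, 2750, 0, 0, 0, 0, 0, 0]
0.044 8298 0.04965432279121622
((493.9862060546875, -179.96441650390625), (145.12646484375, 74.515380859375), 88.88175964355469)
(840, 400, 3)
```

View pics/o.png

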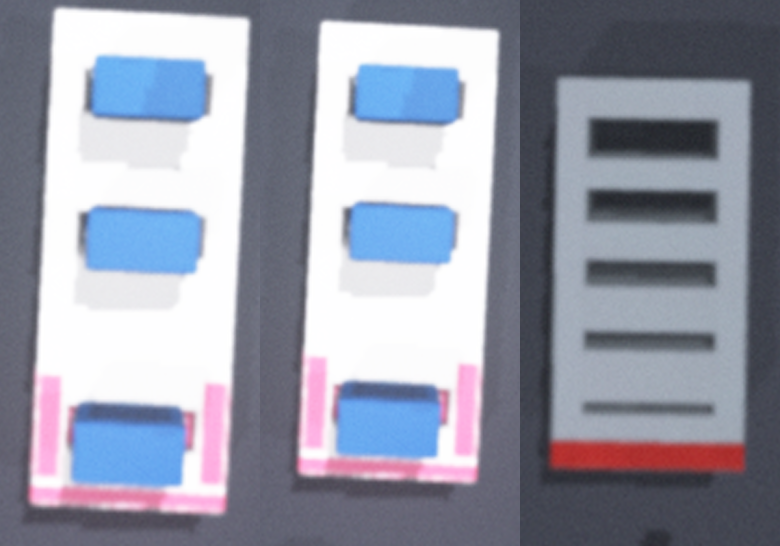

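The heights and sizes match: rack 191x75 at z 40 mm, grips 40x22 at z 71.5. The pink grip is at (0.4772, 0.1198) with yaw about -0.045. I refit the block without the row cut, then grasp, lift and look at the blade.

```bash
cat >> h.py <<'E'
def cloud(tag):
    f=np.load(tag+'.npz');d=f['d'];v,u=np.mgrid[0:480,0:640];r=rays(np.c_[u.ravel(),v.ravel()])
    w=toworld(r/(-r[:,2:])*d.reshape(-1,1),f['pos'],f['rot']);w[d.ravel()<=0]=9
    return w,f['p'].reshape(-1,3)
def st():
    s=env.sense();return 't%.2f pos %s w %.4f F %s'%(s['t'],np.round(s['ee_pos'],4),s['gripper_width'],np.round(s['wrist_force'],2))
E
python3 - <<'E'
from h import *
w,c=cloud('w2')
s=w[(abs(w[:,2]-.0497)<.005)&(abs(w[:,0]-.494)<.06)&(abs(w[:,1]+.182)<.1)]
print(cv2.minAreaRect((s[:,:2]*1000).astype(np.float32)))
# slots in ortho image: dark columns mid-rows
b=ortho('w2',.494,-.182,.05,.1,.21).mean(2);ny,nx=b.shape
for x0,x1 in ((130,170),(180,220),(230,270)):
    pr=b[:,x0:x1].mean(1);g=np.gradient(cv2.GaussianBlur(pr[:,None],(1,9),0)[:,0])
    pk=[i for i in range(2,ny-2) if abs(g[i])==abs(g[i-6:i+7]).max() and abs(g[i])>.8]
    print(x0,[(round((-.182-(i-ny/2)*.00025)*1e3,1),round(g[i],1)) for i in pk])
p=np.array([.4772,.1198]);yaw=-.045
env.reach([*p,.13],R(yaw));print(st())
env.movel([*p,.046],rate=.08);print(st())
effector.grasp(30);print(st())
env.movel([*p,.13],rate=.08);print(st())
shot('w3');print(st())
w,c=cloud('w3')
s=w[(abs(w[:,2]-.155)<.006)&(abs(w[:,0]-p[0])<.035)&(abs(w[:,1]-p[1])<.03)];blue=None
print(len(s),np.median(s[:,2]),cv2.minAreaRect((s[:,:2]*1000).astype(np.float32)))
E
```

```text
((493.9362487792969, -182.52313232421875), (150.2449188232422, 74.515380859375), 88.88175964355469)Traceback (most recent call last):
  File "<stdin>", line 9, in <module>
    return umr_maximum(a, axis, None, out, keepdims, initial, where)
ValueError: zero-size array to reduction operation maximum which has no identity
```

Run:
```python
from h import *
b=ortho('w2',.494,-.182,.05,.1,.21).mean(2);ny,nx=b.shape
for x0,x1 in ((130,170),(180,220),(230,270)):
    pr=b[:,x0:x1].mean(1);g=np.gradient(cv2.GaussianBlur(pr[:,None],(1,9),0)[:,0])
    pk=[i for i in range(8,ny-8) if abs(g[i])==abs(g[i-6:i+7]).max() and abs(g[i])>.8]
    print(x0,[(round((-.182-(i-ny/2)*.00025)*1e3,1),round(g[i],1)) for i in pk])
p=np.array([.4772,.1198]);yaw=-.045
env.reach([*p,.13],R(yaw));print(st())
env.movel([*p,.046],rate=.08);print(st())
effector.grasp(30);print(st())
env.movel([*p,.13],rate=.08);print(st())
shot('w3');print(st())
w,c=cloud('w3')
s=w[(abs(w[:,2]-.155)<.006)&(abs(w[:,0]-p[0])<.035)&(abs(w[:,1]-p[1])<.03)]
print(len(s),np.median(s[:,2]),cv2.minAreaRect((s[:,:2]*1000).astype(np.float32)))
```

```text
130 [(-107.0, np.float64(9.5)), (-122.5, np.float64(-10.6)), (-137.5, np.float64(7.0)), (-150.0, np.float64(-10.8)), (-162.2, np.float64(6.5)), (-177.5, np.float64(-9.3)), (-183.0, np.float64(2.9)), (-186.8, np.float64(5.7)), (-204.8, np.float64(-8.6)), (-208.0, np.float64(2.6)), (-211.2, np.float64(5.9)), (-231.8, np.float64(-6.4)), (-236.0, np.float64(5.6)), (-247.2, np.float64(-5.8)), (-258.0, np.float64(-3.3)), (-263.2, np.float64(1.8))]
180 [(-85.0, np.float64(-0.9)), (-107.2, np.float64(9.8)), (-123.0, np.float64(-11.3)), (-137.7, np.float64(7.0)), (-150.2, np.float64(-11.3)), (-162.5, np.float64(6.4)), (-177.5, np.float64(-9.7)), (-187.0, np.float64(6.0)), (-204.8, np.float64(-9.2)), (-208.0, np.float64(2.4)), (-211.8, np.float64(5.6)), (-232.0, np.float64(-7.0)), (-236.0, np.float64(6.3)), (-247.2, np.float64(-5.9)), (-258.2, np.float64(-3.2)), (-264.2, np.float64(1.9)), (-280.5, np.float64(-1.3))]
230 [(-107.2, np.float64(10.3)), (-123.0, np.float64(-10.9)), (-137.7, np.float64(7.2)), (-150.5, np.float64(-10.9)), (-159.2, np.float64(3.0)), (-162.8, np.float64(6.2)), (-177.5, np.float64(-9.8)), (-184.0, np.float64(2.7)), (-187.2, np.float64(6.4)), (-205.0, np.float64(-8.3)), (-212.0, np.float64(5.5)), (-232.2, np.float64(-6.5)), (-236.2, np.float64(5.9)), (-247.5, np.float64(-6.8)), (-258.2, np.float64(-3.2)), (-264.2, np.float64(1.8))]
t6.47 pos [0.478  0.1187 0.1305] w 0.0920 F [-0.12 -0.11 -0.22]
t7.67 pos [0.4776 0.1199 0.0464] w 0.0917 F [0.6  0.12 0.05]
t8.51 pos [0.4772 0.1198 0.046 ] w 0.0401 F [-0.07 -0.19  0.64]
t9.71 pos [0.4768 0.1197 0.1296] w 0.0397 F [-0.96  0.93 -1.17]
t9.76 pos [0.4768 0.1196 0.1295] w 0.0399 F [ 0.29 -0.02 -0.29]
5366 0.1551109370356864 ((477.1979064941406, 119.83639526367188), (23.139259338378906, 69.1672592163086), 87.41476440429688)
```

View pics/w3.png

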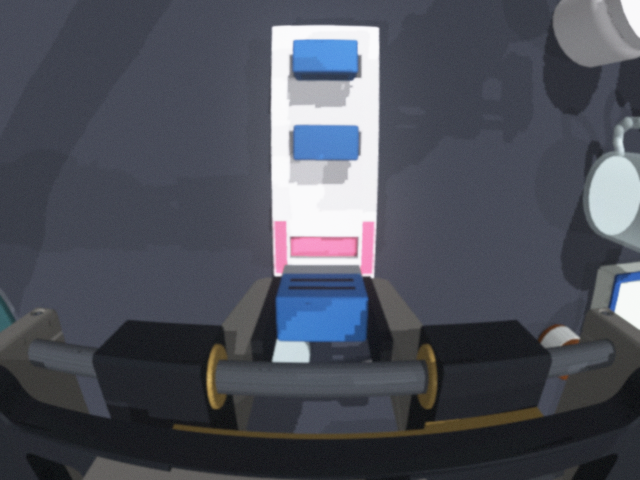

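The plate is held (opening 40 mm, matching the grip), and the near face of the blade shows just above the grip at rows 265-275. I get its offset from the depth cloud. With only three possible thicknesses (5.4, 8.2 and 11.0 mm), that gives the blade centre for each slot.

Run:
```python
from h import *
w,c=cloud('w3');f=np.load('w3.npz');L=(w-f['pos'])@f['rot']  # tool coords: x=-y_world, y down, z
v,u=np.mgrid[0:480,0:640]
for col in (300,311,322,333,345):
    print(col,[(r,*np.round(L[r*640+col,:2]*1e3,1),int(c[r*640+col].mean()),int(c[r*640+col][2])-int(c[r*640+col][0])) for r in range(256,300,2)] if col==322 else '')
m=(abs(L[:,2])<.018)&(L[:,1]>.008)&(L[:,1]<.036)&(abs(L[:,0])<.02)
q=L[m];print(len(q),np.percentile(q[:,0]*1e3,[5,25,50,75,95]),np.percentile(q[:,1]*1e3,[5,25,50,75,95]))
m=(abs(L[:,2])<.015)&(L[:,1]<-.027+.03)&(L[:,1]>-.022)&(abs(L[:,0])<.02)
q=L[m];print('grip face',len(q),np.percentile(q[:,0]*1e3,[5,25,50,75,95]))
t=L[(abs(L[:,2])<.015)&(abs(L[:,1]+.0255)<.004)&(abs(L[:,0])<.02)];print('top',np.percentile(t[:,0]*1e3,[0,1,99,100]))
z=f['p'][240:350,260:384];cv2.imwrite('pics/z.png',cv2.resize(z[:,:,::-1],None,fx=5,fy=5,interpolation=cv2.INTER_CUBIC))
```

```text
300 
311 
322 [(256, np.float64(8.1), np.float64(95.5), 184, -27), (258, np.float64(8.2), np.float64(90.8), 224, 1), (260, np.float64(9.5), np.float64(89.9), 248, 1), (262, np.float64(11.1), np.float64(90.2), 248, 0), (264, np.float64(12.4), np.float64(89.5), 221, 6), (266, np.float64(-5.0), np.float64(33.1), 142, 8), (268, np.float64(-5.2), np.float64(28.9), 126, 11), (270, np.float64(-5.6), np.float64(24.4), 127, 13), (272, np.float64(-5.2), np.float64(22.1), 124, 15), (274, np.float64(-10.9), np.float64(3.0), 99, 57), (276, np.float64(-11.0), np.float64(-0.0), 90, 71), (278, np.float64(-10.5), np.float64(-1.5), 72, 48), (280, np.float64(-11.5), np.float64(-6.7), 58, 20), (282, np.float64(-10.9), np.float64(-7.9), 83, 62), (284, np.float64(-10.9), np.float64(-10.4), 88, 73), (286, np.float64(-10.8), np.float64(-12.6), 68, 39), (288, np.float64(-11.0), np.float64(-15.7), 53, 23), (290, np.float64(-10.7), np.float64(-17.1), 82, 68), (292, np.float64(-10.7), np.float64(-19.6), 88, 77), (294, np.float64(-10.8), np.float64(-22.1), 86, 78), (296, np.float64(-11.0), np.float64(-24.7), 95, 90), (298, np.float64(-10.2), np.float64(-25.1), 112, 115)]
333 
345 
570 [-5.76201546 -5.50987767 -5.32893835 -5.15456553 -4.88389962] [20.62336128 22.60922789 26.538981   30.7341273  34.36104639]
grip face 1235 [-11.22796578 -10.97307853 -10.79410951 -10.61366292 -10.37740417]
top [-11.68623429 -11.19031013  10.77051913  11.45302658]
```

View pics/z.png

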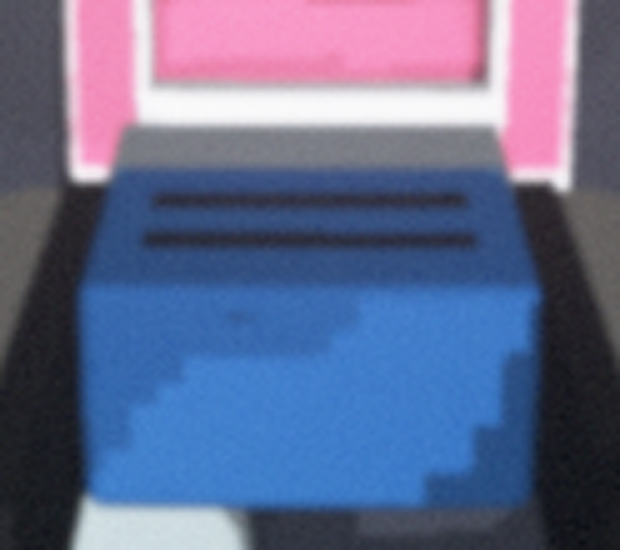

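The near face is +5.3 mm from the tool plane and the grip face +10.8, so the grip sits 0.2 mm off the tool plane. Blade centre in the tool frame is then +2.6, +1.2 or -0.2 mm for a, b or c. Next is the guarded try on slot 1.

```bash
cat >> h.py <<'E'
C=np.array([.4939,-.18245]);YAW=-.0195
ex=np.array([np.cos(YAW),np.sin(YAW)]);ey=np.array([-np.sin(YAW),np.cos(YAW)])
RT=R(YAW)   # tool square to the block
FACE=.0053
def tool_xy(k,thick,dy=0): return C+ey*(-.052+.026*(k-1)-(FACE-thick/2)+dy)
def F(n=4):
    a=[]
    for _ in range(n): env.pause(.03);a.append(env.sense()['wrist_force'])
    return np.mean(a,0)
def probe(k,thick,zmin=.081,dy=0,thr=2.5,step=.001):
    xy=tool_xy(k,thick,dy)
    z=env.sense()['ee_pos'][2]
    if abs(z-.092)>.003: env.movel([*env.sense()['ee_pos'][:2],.095],rate=.08)
    env.movel([*xy,.095],RT,rate=.08);env.movel([*xy,.089],rate=.04);env.pause(.15);b=F(8);z=.089
    while z>zmin:
        z-=step;env.movel([*xy,z],rate=.02);f=F()-b
        if f[2]>thr: break
    print('slot',k,'thick',thick,'dy',dy,'z %.4f'%z,'dF',np.round(f,2),st())
    return f[2]>thr,z,b
E
python3 - <<'E'
from h import *
env.movel([*tool_xy(1,.0082),.13],RT,rate=.2);print(st())
print(probe(1,.0082))
E
```

```text
t11.68 pos [ 0.493  -0.2346  0.1299] w 0.0398 F [ 0.3  -0.69 -1.56]
slot 1 thick 0.0082 dy 0 z 0.0850 dF [-0.33  0.36  4.33] t14.78 pos [ 0.4929 -0.2358  0.0852] w 0.0399 F [0.12 0.12 3.78]
(np.True_, 0.08499999999999999, array([-0.32987506,  0.17113991, -0.70440538]))
```

Slot 1 stopped it at the expected height with 4.3 N. Now slot 2, assuming the thin blade. If it is stopped there, I slide ±1.6 mm lightly to rule out misalignment.

```bash
cat >> h.py <<'E'
def slide(k,thick,z,b,dys):
    for dy in dys:
        env.movel([*tool_xy(k,thick,dy),z],rate=.02);f=F(3)-b;p=env.sense()['ee_pos']
        print('  dy %.1f'%(dy*1e3),np.round(f,2),'yerr %.2f'%((np.array(p[:2])-tool_xy(k,thick,dy))@ey*1e3),'z %.4f'%p[2])
        if f[2]<.8: return dy
E
python3 - <<'E'
from h import *
hit,z,b=probe(2,.0054)
if hit: print(slide(2,.0054,z,b,[-.0008,-.0016,0,.0008,.0016]),st())
E
```

```text
slot 2 thick 0.0054 dy 0 z 0.0810 dF [-0.18 -0.31  0.34] t19.29 pos [ 0.4933 -0.2111  0.081 ] w 0.0399 F [ 0.08 -1.4  -0.29]
```

It entered slot 2 freely: z 4 mm past the slot 1 contact, no force. This is the thin blade, so I push it home under guard.

Run:
```python
from h import *
p=env.sense()['ee_pos'];xy=tool_xy(2,.0054);b=np.array([-.3,0,-.7]);z=.081
while z>.0535:
    z-=.003 if z>.0605 else .001
    env.movel([*xy,z],rate=.03);f=F(3)-b;print('%.4f'%z,np.round(f,2))
    if f[2]>3.5: break
print(st())
```

```text
0.0780 [ 0.5  -0.54 -0.15]
0.0750 [-0.16 -0.33 -0.15]
0.0720 [-0.15  0.08 -0.33]
0.0690 [ 0.19  0.46 -0.27]
0.0660 [ 0.47  0.18 -0.11]
0.0630 [ 0.36  0.25 -0.39]
0.0600 [ 0.34 -0.75 -0.08]
0.0590 [-0.22  0.08 -0.47]
0.0580 [ 0.73 -0.25  0.08]
0.0570 [ 0.47  0.07 -0.31]
0.0560 [0.74 0.39 0.34]
0.0550 [-0.72  0.23  4.4 ]
t23.49 pos [ 0.4934 -0.2111  0.0552] w 0.0397 F [-1.28  0.11  3.48]
```

The shoulder is seated at exactly 30 mm below the slot 1 contact, with 4.4 N. I release, retreat and check.

Run:
```python
from h import *
effector.release();print(st())
xy=np.array(env.sense()['ee_pos'][:2])
env.movel([*xy,.15],rate=.1);env.movel([.496,-.18,.24],RT,rate=.15);env.pause(.2);shot('w5');print(st())
w,c=cloud('w5')
s=w[(abs(w[:,2]-.082)<.006)&(abs(w[:,0]-.494)<.04)&(abs(w[:,1]+.208)<.04)]
r=cv2.minAreaRect((s[:,:2]*1000).astype(np.float32));print(np.median(s[:,2]),r)
d=np.array(r[0])/1e3-C;print('ladder frame',d@ex,d@ey)
t=w[(abs(w[:,2]-.0497)<.005)&(abs(w[:,0]-.494)<.06)&(w[:,1]<-.1)&(w[:,1]>-.265)];print('block top',np.median(t[:,2]),'expected y',-.026-(FACE-.0027)-.0002)
viewer.read_camera('scene')
for n in ['plate_a','marker','dish']:print(n,[(np.round(q['at'],3).tolist(),round(q['score'],2)) for q in tip_of('scene',n)][:4])
```

```text
t24.38 pos [ 0.4934 -0.211   0.055 ] w 0.0916 F [ 0.32 -0.07  0.2 ]
t26.51 pos [ 0.4955 -0.1802  0.2393] w 0.0917 F [ 0.74 -0.17 -0.16]
0.08151259032477362 ((493.40966796875, -210.56005859375), (22.064533233642578, 39.923919677734375), 88.7674331665039)
ladder frame 5.787259465025022e-05 -0.02811427520687161
block top 0.049652009934359864 expected y -0.0288
plate_a [([0.486, 0.249, 0.041], 0.69), ([0.482, 0.195, 0.037], 0.68), ([0.494, -0.214, 0.049], 0.65)]
marker [([0.534, -0.01, -0.001], 0.8), ([0.479, 0.182, -0.003], 0.62)]
dish [([0.772, 0.15, -0.0], 0.63)]
```

View pics/w5.png

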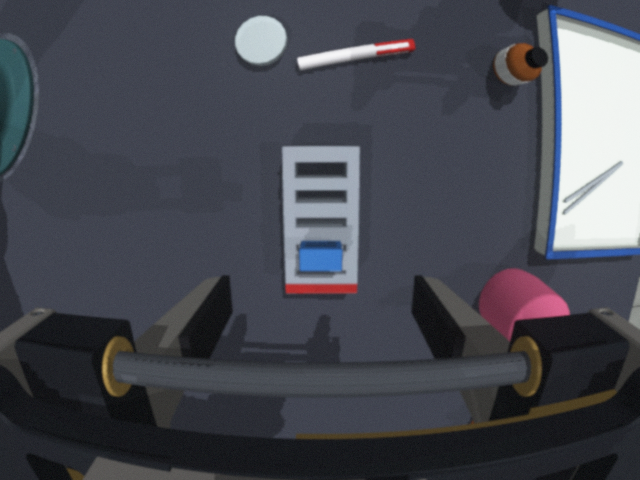

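The picture shows the plate seated in slot 2 (320,257), next to the narrowest slot and the red stripe. The dish, marker and amber bottle are in place. I hand in.

```bash
python3 -c "
from station import *
workorder.finish_job();print(env.sense()['t'])"
```

```text
the job is handed in; nothing more can be done
the job is handed in; nothing more can be done
```

The plate from the pink bay is standing fully home in slot 2, released, and the job is handed in; the last clock reading before that was 26.5 s.

- **Slots tried:** Slot 1 stopped the blade at about 4.3 N. Slot 2 took it freely, and I lowered it until the shoulder seated at 4.4 N, 30 mm below the slot 1 contact. All forces I read stayed well under the 25 N limit.
- **Final position:** After release, the plate was 0.1 mm off the block's centre along x and 2.1 mm across from slot 2's centre, with the grip level. That sideways offset comes from the blade sitting off the grip's centre. The grip top was at 81.5 mm and the block top at 49.7 mm, so the shoulder is on the block.
- **Other plates and bench:** The network found the other two plates within about 3 mm of where they were. The marker came back within 3 mm of where it was.
- **Check that disagreed:** The network's last dish report from the scene camera pointed at the jug. The wrist picture shows the dish where it was, along with the marker and amber bottle. I did not recheck the jar, jug and spray bottle, but the arm did not go near them.

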